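Clamp a tube offcut in the bench vise

ROBOT

A 7-joint arm with a two-finger parallel gripper is mounted at the origin on the work surface. World frame = base frame: x ahead of the robot, y to its left, z up, the work surface at z = 0. Lengths are in mm, angles in rad, forces in N, time in s.
With the tool pointing down it reaches from about 350 to 775 mm from the base axis. Payload 3.1 kg.
Tool frame: the origin (TCP) lies between the finger pads; the fingertips stand ahead of it and the grasp point (between the pads) lies 3 mm ahead of it (tip_reach is the z of the fingertips in the tool frame, in mm); z points along the fingers, y is the line along which they close (so a half turn about z gives the same grasp; the last joint's range is limited). The gripper opens to 85 mm and grips with 20 to 120 N. Pads are 22 mm wide; open, the fingers measure 114 mm over their backs; the gripper's body (76 mm by 85 mm) begins 54 mm behind the grasp point. The pads swing forward as they close: fully open they stand 13 mm farther back than shut.
Start: joints at [1.173, 0.311, 0.014, 1.512, -0.004, 1.319, -0.027], TCP at [191.621, -515.556, 253.304] pointing down, gripper open.
Joint ranges: [-2.7, 2.7], [-0.3, 1.91], [-1.27, 1.3], [0.12, 2.57], [-1.44, 4.58], [0.2, 2.03], [-3.05, 3.05]. Speed limits (rad/s): [2.79, 2.79, 3.14, 3.14, 3.14, 3.14, 3.14].

INTERFACE

Orientations are given as a unit quaternion [w, x, y, z].
In Python, from workcell import read_state, read_camera, sign_off, tip_reach gives the robot as it stands.
- The arm moves only by the tool drive_tool, never from a script. Its argument "increments" is one flat list of numbers, 4 for each row, row after row: the shift along the tool's x, y, z in mm, then the turn about the tool's z in rad. In form: [tx, ty, tz, twist, tx, ty, tz, twist, ...]. A call has 1 to 20 rows; each row is the pose to reach, as a shift and turn from the pose commanded when the call began, along the tool's axes at that moment; what a row does not reach only later rows make up. A row lasts 1/8 s, in which the tool goes at most 62.5 mm and 10.7 degrees, less where a joint would pass 70% of its speed; a pose out of reach is approached as far as the arm can. A call with a gripper value outside its range is refused whole. "fingers" is the closure, from 0 (fully open) to 1 (shut), set as the call begins (left out, the last holds). The fingers move at their own pace and stop on an object; "force" is the grip in N (left out, the last holds). Time passes only in rows, so rows that repeat a pose let the fingers close. It gives the time, the measured TCP pose, the force, the opening and the grip force at its end, in the units of the state.
- read_state(): the state, without advancing time (a new reading comes with each control period).
- read_camera(name): name is "scene" or "side" or "wrist"; returns a dict with "color" (400x640x3 uint8, blue, green, red), "range_z" (400x640 float32, mm along the optical axis (not along the pixel's ray), 0 where there is no reading), "mtx" (3x3 intrinsics, pixels), "D" ([k1, k2, p1, p2, k3] as OpenCV has them; the pictures are not rectified), "origin" and "rotation" of the camera in the world. Camera axes: x right, y up, looking along -z (the intrinsics and any distortion apply to the point x, -y, -z); pixel columns grow to the right and rows downward; lengths in mm; the calibration is good to about 2 mm. A picture is of the moment at which its call begins.
- sign_off(): hands the job in; it is judged then, once.
The state is a dict: "clock": time; "joint_pos": joint angles; "qd": joint speeds; "tau": joint torques, N m; "ee_pos": TCP position; "ee_rot": TCP orientation; "contact_force": force on the tool from outside, world axes, zero at the start; "moment": the same for the moment, N m; "finger_gap": opening from 0.0 (shut) to 1.0 (fully open); "grasp_force": force on a finger pad.
Only numpy, scipy, OpenCV 4.12 (cv2) and the standard library are available. Lean on these libraries where they do the work, as an engineer would, in place of code of your own. Each camera call takes 0.05 s, during which the arm holds its last target. There are 200 camera calls.

TASK

Clamp the piece of rectangular steel tube in the vise for sawing: set it down, without dropping it, on the vise's bed between the jaws, standing on its narrow side as it does now, with about the same overhang past both ends of the jaws, and crank the handle until the jaws hold it firmly. If the jaws are too close together for the tube, wind them open first. Leave the other things on the bench where they are.

Things in the scene. Friction and masses are not known exactly. Their poses are not given: they have to be found in the camera images.
- vise: Grey machine vise on a dark timber riser, fixed. Origin: on the table under the middle of the fixed jaw's gripping face. z up, x along the jaws (100 mm wide), y along the screw: fixed face at y = 0, moving jaw on its -y side, crank at the -y end. Fixed jaw block y 0 to 42. Riser: x +-75, y -170 to 50, 60 high. Screw bracket: y -165 to -145, 56 wide, top z = 134. Screw axis: x = 0, z = 114.
- bed (a point): Middle of the vise's flat bed at the foot of the fixed jaw's face: x = 0, y = 0, z = 100 mm in the vise's frame, axes as the vise. The jaw tops stand 28 mm above it. A clamped tube's underside rests at this height, its middle 15 mm to -y of this point.
- jaw: The vise's moving jaw, 100 mm wide, 36 mm deep, 28 mm high, slides along the vise's y. Origin: middle of the lower edge of its gripping face, at bed height; axes as the vise. Its y in the vise's frame is minus the gap between the jaws (0 to 52 mm). Once it touches the work, the vise gives a little: each further rad of the crank adds about 80 N of squeeze and 6 N at the handle.
- crank (a joint): Crank turn in rad, 0 to 13, grows as the vise opens; free jaw gap = 4 mm per rad (25 mm a turn). Seen from the crank's end, looking along the vise's +y, clockwise closes. At value q the handle stands at x = -55 sin(q), z = 114 + 55 cos(q) mm in the vise's frame. Stiff: turning takes about 4 N at the handle; it stays where it is left, so a tightened vise stays tight.
- crank_grip (a point): Grip point on the crank's handle, a freely spinning black sleeve, 18 mm diameter, 94 mm long, parallel to the vise's y, that circles the screw axis at 55 mm radius. This point: on the sleeve's middle line, at y = -255 mm in the vise's frame; arm at y -198 to -186, sleeve y -199 to -293. Its y axis is the vise's; its z points outward along the crank arm.
- tube: Offcut of plain rectangular steel tube, 160 mm long (its x), 30 mm wide (its y), 60 mm tall (its z), wall 3 mm, about 0.63 kg, standing on its narrow side on the table. Origin: centre of its underside.
- hammer: Bystander: a forging hammer lying on its side, 280 mm long. Origin: centre of its underside.
- spanner: Bystander: an open-ended spanner, 180 mm long. Origin: centre of its underside.
- brush: Bystander: a brush with a wooden handle, 200 mm long. Origin: centre of its underside.
- oil: Bystander: a white plastic oil bottle, 60 mm across, 170 mm tall. Origin: centre of its underside.
- tin: Bystander: a plain steel tin, 72 mm across, 75 mm tall. Origin: centre of its underside.
- offcut: Bystander: a solid dark steel bar offcut, 130 x 25 x 25 mm. Origin: centre of its underside.
There are look-alikes about, which are no part of the job. Leave any blue or purple look-alike of the tube alone.

How it is judged:
By the outcome, as a careful person would: the job done as asked, in the order asked, and still so for the second after the job is handed in, with the robot touching nothing.
It also fails if it takes over 72 s, if anything falls off the work surface, if the arm or the gripper's body presses on something with over 40 N, if the wrist force passes 120 N, or if a joint passes its speed limit or range.

## Working session

There is one attempt and no reset: what is moved stays moved. The work goes in short steps, Python scripts to look and compute and a tool call to move; the robot and the scene stay as the last step left them, time stands still between calls to the robot, and variables do not carry over. Pictures are saved under pics/ and viewed, at most 10 in all, crops included, and the job is handed in when it is done.

Besides the shell and the picture viewer there is one more tool, called after ">>>" as name(argument=value, ...), one argument or row to a line, values as JSON. drive_tool: Moves the arm, as the interface text tells. Its arguments: {"type":"object","properties":{"increments":{"type":"array"},"fingers":{"type":"number"},"force":{"type":"number"}},"required":["increments"]}

```bash
mkdir -p pics; cat > h.py <<'E'
import numpy as np, cv2
from workcell import *
def cam(n):
    c=read_camera(n); return c
def world(c):
    h,w=c["range_z"].shape
    u,v=np.meshgrid(np.arange(w),np.arange(h))
    p=cv2.undistortPoints(np.stack([u,v],-1).reshape(-1,1,2).astype(np.float64),np.array(c["mtx"],float),np.array(c["D"],float)).reshape(h,w,2)
    z=c["range_z"].astype(float)
    P=np.stack([p[...,0]*z,-p[...,1]*z,-z],-1)
    W=P@np.array(c["rotation"]).T+np.array(c["origin"])
    W[z==0]=np.nan
    return W
E
python3 - <<'E'
from h import *
print(read_state(),tip_reach if not callable(tip_reach) else tip_reach())
for n in["scene","side"]:
    c=cam(n); cv2.imwrite(f"pics/{n}1.png",c["color"]); np.savez(f"{n}1.npz",W=world(c),c=c["color"]); print(n,c["origin"],c["rotation"],c["mtx"])
E
```

```text
{'clock': 0.0, 'joint_pos': array([ 1.17330115,  0.31170177,  0.01395134,  1.51306371, -0.00439156,
        1.31920824, -0.02720916]), 'qd': array([ 3.46301996e-05, -1.28148380e-03, -2.05801576e-04, -1.09853573e-03,
       -4.77952939e-04, -9.08335869e-04,  2.84084808e-04]), 'tau': array([-1.78792243e-05, -3.79911983e+01,  1.46055180e-01, -2.30590707e+01,
        1.23583156e-02,  1.37049914e-02, -2.84793902e-05]), 'ee_pos': array([ 191.37632155, -514.90045503,  252.23135763]), 'ee_rot': array([-1.14767379e-03,  9.84207639e-01,  1.77013962e-01, -2.52982222e-04]), 'contact_force': array([0.77947385, 0.37727703, 0.15244982]), 'moment': array([ 0.01418191,  0.01465959, -0.00602778]), 'grasp_force': 0.0, 'finger_gap': 1.0025048861513028} 22.0Traceback (most recent call last):
  File "<stdin>", line 4, in <module>
  File "h.py", line 11, in world
    W=P@np.array(c["rotation"]).T+np.array(c["origin"])
      ~^~~~~~~~~~~~~~~~~~~~~~~~~~
ValueError: matmul: Input operand 1 has a mismatch in its core dimension 0, with gufunc signature (n?,k),(k,m?)->(n?,m?) (size 4 is different from 3)
```

View pics/scene1.png

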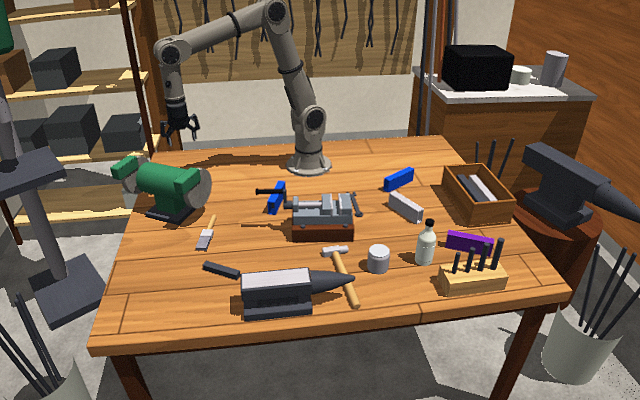

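The scene picture shows the silver tube at about (405,206), right of the vise at (322,215). The crank is at (268,192), with blue look-alikes at (276,197) and (398,180) and a purple one at (470,241).

```bash
sed -i 's/^    W=P@.*/    q=np.array(c["rotation"]);R=Rotation.from_quat(q[[1,2,3,0]]).as_matrix()\n    W=P@R.T+np.array(c["origin"])/; s/^import numpy.*/import numpy as np, cv2\nfrom scipy.spatial.transform import Rotation/' h.py
python3 - <<'E'
from h import *
for n in["scene","side"]:
    c=cam(n); cv2.imwrite(f"pics/{n}2.png",c["color"]); W=world(c); np.savez(f"{n}2.npz",W=W,c=c["color"]); print(n,c["origin"],c["rotation"],c["mtx"])
    if n=="scene":
        for u,v in[(405,198),(405,210),(322,230),(310,192),(340,198),(268,192),(276,197),(398,180),(200,340)]: print(u,v,W[v,u].round(),c["color"][v,u])
        s=slice(150,270),slice(220,440)
        cv2.imwrite("pics/scene2c.png",cv2.resize(c["color"][s],None,fx=3.5,fy=3.5,interpolation=cv2.INTER_CUBIC))
E
```

```text
scene [1806.27093521 -208.71284893  993.02661281] [0.66782093 0.36553316 0.30326789 0.57308752] [[444.68721296   0.         329.07405599]
 [  0.         444.68721296 200.8978629 ]
 [  0.           0.           1.        ]]
405 198 [430. 325.  63.] [222 218 223]
405 210 [466. 317.  32.] [81 81 82]
322 230 [574. -22.  53.] [12 20 45]
310 192 [237. -23.  -0.] [ 90 162 229]
340 198 [490.  56. 125.] [240 234 238]
268 192 [ 487. -199.  171.] [17  9  7]
276 197 [ 354. -169.   63.] [240  98  28]
398 180 [251. 353.  37.] [134  50  14]
200 340 [ 951. -426.  -14.] [ 37  68 101]
side [ 401.8869339  1014.58179791  916.80210219] [-0.04806091 -0.01869877  0.43771561  0.8976333 ] [[390.89251905   0.         324.38540735]
 [  0.         390.89251905 198.37158733]
 [  0.           0.           1.        ]]
```

View pics/side2.png

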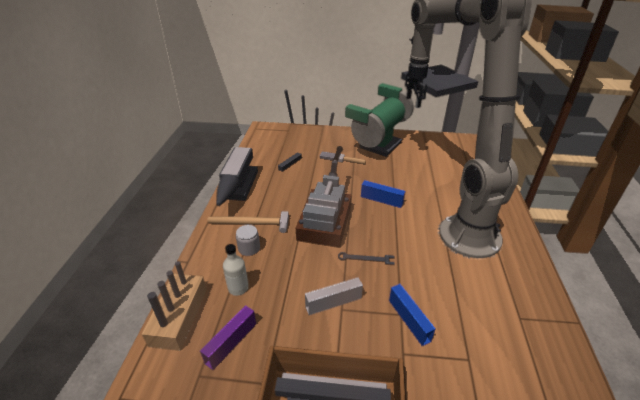

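View pics/scene2c.png

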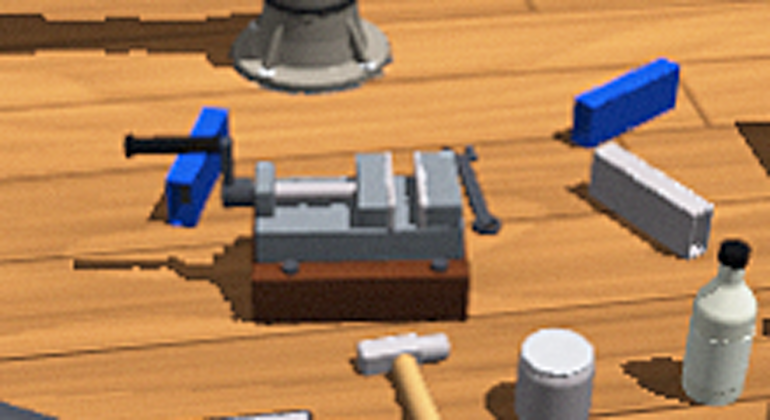

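The side picture shows the tube at (334,295), the vise at (325,210) with the crank behind it at (338,155), and blue look-alikes at (383,194) and (411,313). The crop shows the jaw gap is narrow, and the crank handle is up and toward the robot.

```bash
python3 - <<'E'
from h import *
for n in["scene","side"]:
    d=np.load(f"{n}2.npz");W=d["W"];c=d["c"].astype(int)
    x,y,z=W[...,0],W[...,1],W[...,2]
    gray=(c.max(-1)-c.min(-1))<30
    t=W[(np.abs(z-60)<6)&(x>360)&(x<560)&(y>200)&(y<420)&gray]
    print(n,"tube",len(t),cv2.minAreaRect(t[:,:2].astype(np.float32)),np.median(t[:,2]))
    j=W[(np.abs(z-128)<5)&(x>380)&(x<640)&(y>-150)&(y<110)]
    print("jaws",len(j),np.median(j[:,2]),cv2.minAreaRect(j[:,:2].astype(np.float32)))
    r=W[(z>8)&(z<66)&(x>400)&(x<640)&(y>-200)&(y<110)&(c[...,2]>c[...,0]+12)]
    print("riser",len(r),cv2.minAreaRect(r[:,:2].astype(np.float32)),np.nanpercentile(r,[2,98],axis=0).round())
    bl=W[(c.max(-1)<45)&(x>380)&(x<640)&(y<-90)&(y>-330)&(z>100)]
    if len(bl): print("handle",len(bl),np.percentile(bl,[2,10,50,90,98],axis=0).round())
    # map of heights
    v=(z>95)&(x>380)&(x<640)&(y>-180)&(y<110)
    for lo in range(-160,110,10):
        m=v&(y>=lo)&(y<lo+10)
        if m.sum(): print(lo,m.sum(),np.percentile(z[m],[10,50,90]).round(),np.percentile(x[m&(z>120)] if (m&(z>120)).any() else [0],[2,98]).round())
E
```

```text
scene tube 207 ((443.17071533203125, 322.7789001464844), (161.3477020263672, 35.898258209228516), 28.20317268371582) 60.199075200933294
jaws 455 128.35324158505546 ((502.02813720703125, -27.344345092773438), (237.30438232421875, 110.4473876953125), 83.26541900634766)
riser 1016 ((567.62646484375, -11.171470642089844), (232.72659301757812, 145.1943817138672), 86.27027130126953) [[ 544. -123.   10.]
 [ 591.   87.   64.]]
handle 134 [[ 474. -240.  107.]
 [ 479. -233.  113.]
 [ 486. -187.  169.]
 [ 500. -140.  177.]
 [ 505. -121.  179.]]
-160 17 [162. 174. 178.] [473. 493.]
-150 50 [116. 149. 175.] [478. 502.]
-140 39 [113. 128. 171.] [477. 506.]
-130 27 [111. 126. 129.] [483. 506.]
-120 52 [100. 117. 134.] [475. 520.]
-110 59 [100. 126. 135.] [467. 525.]
-100 53 [ 98. 110. 135.] [470. 521.]
-90 46 [ 98. 101. 121.] [491. 502.]
-80 48 [ 98. 101. 120.] [494. 503.]
-70 50 [ 97. 102. 123.] [496. 504.]
-60 47 [ 98. 101. 122.] [494. 508.]
-50 49 [ 98. 102. 119.] [500. 505.]
-40 49 [ 99. 102. 119.] [503. 508.]
-30 43 [ 99. 102. 120.] [501. 512.]
-20 64 [ 98. 109. 129.] [497. 555.]
-10 68 [103. 
[... 1015 characters left out ...]
. 116. 133.] [462. 511.]
-90 49 [ 99. 101. 122.] [486. 496.]
-80 48 [ 99. 101. 121.] [485. 499.]
-70 53 [ 99. 101. 120.] [488. 497.]
-60 49 [ 99. 101. 123.] [489. 502.]
-50 19 [100. 103. 123.] [489. 502.]
-40 15 [ 99. 121. 123.] [491. 504.]
-30 10 [121. 123. 125.] [491. 540.]
-20 20 [103. 127. 129.] [462. 548.]
-10 53 [126. 128. 130.] [452. 548.]
0 65 [126. 128. 130.] [452. 547.]
10 100 [110. 127. 130.] [457. 552.]
20 126 [110. 119. 129.] [453. 531.]
30 6 [ 99. 117. 130.] [456. 533.]
40 19 [120. 128. 130.] [495. 554.]
50 61 [125. 129. 131.] [458. 550.]
60 70 [126. 129. 131.] [461. 556.]
70 70 [127. 129. 130.] [460. 557.]
80 202 [100. 118. 129.] [461. 559.]
90 134 [ 97. 110. 127.] [463. 528.]
```

>>> drive_tool(
  increments=[0,0,-50,0,20,-10,-80,-0.1,65,-32,-80,-0.25,115,-57,-80,-0.4,165,-82,-80,-0.55,215,-107,-80,-0.7,265,-132,-80,-0.85,310,-155,-80,-1.0,350,-175,-80,-1.1,378,-188,-80,-1.1,378,-188,-80,-1.1,378,-188,-80,-1.1],
  fingers=0.3,
  force=60,
)

```text
clock: 1.65
ee_pos: [479.7, -208.6, 332.9]
ee_rot: [-0.0, 0.747, 0.665, -0.001]
contact_force: [-0.1, 0.2, 0.4]
finger_gap: 0.7
grasp_force: 0.0
```

```bash
python3 - <<'E'
from h import *
c=cam("wrist"); cv2.imwrite("pics/w1.png",c["color"]); np.savez("w1.npz",W=world(c),c=c["color"]); print(c["origin"],c["rotation"],c["mtx"])
s=read_state(); print(s["clock"],s["ee_pos"],s["ee_rot"],s["joint_pos"],s["contact_force"],s["finger_gap"])
E
```

```text
[ 490.03959233 -127.2783791   453.9704089 ] [ 0.98523438 -0.16102862  0.00959814 -0.05736617] [[299.40687881   0.         318.2847586 ]
 [  0.         299.40687881 196.60779823]
 [  0.           0.           1.        ]]
1.7 [ 479.48606215 -209.1407495   332.99503151] [-1.01115497e-04  7.47376005e-01  6.64400869e-01 -7.63356854e-04] [ 0.68272811  0.25112451 -0.39185017  1.41502635  0.09652317  1.49508763
  0.17717171] [-0.15743301  0.06660893  0.45931263] 0.6978184197174668
```

View pics/w1.png

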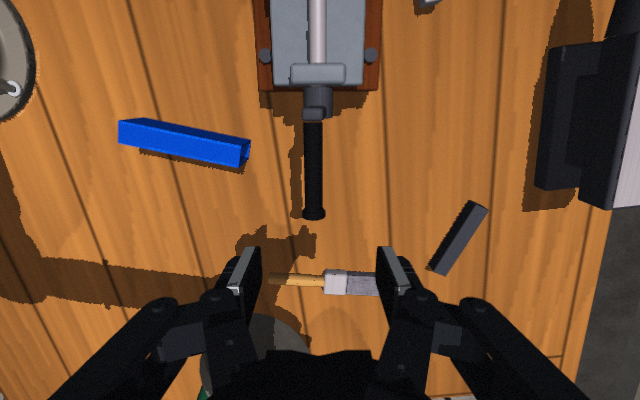

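The wrist picture shows the crank sleeve from (313,122) to (313,215), the screw bracket at (318,75) and a blue look-alike at (185,143). Next I fit the vise from all three clouds.

```bash
python3 - <<'E'
from h import *
from scipy.optimize import least_squares
d=np.load("w1.npz");W=d["W"]
h=W[128:212,305:322]; 
for r in range(128,214,12):
    row=W[r,300:328]; ok=(row[:,2]>150)
    if ok.any(): print(r,row[ok].mean(0).round(1),row[ok][:,0].min().round(1),row[ok][:,0].max().round(1),row[ok][:,2].max().round(1))
# vise fit : jaw tops masked, rectangles edges in the vise frame
for n in["scene2","side2","w1"]:
    W=np.load(n+".npz")["W"].reshape(-1,3); W=W[~np.isnan(W[:,0])]
    def vf(P,x0,y0,a):
        c,s=np.cos(a),np.sin(a); e=P[:,:2]-[x0,y0]; return np.c_[e[:,0]*c+e[:,1]*s,-e[:,0]*s+e[:,1]*c,P[:,2]]
    best=None
    if n!="w1":
        fj=W[(np.abs(W[:,2]-128)<3.5)&(W[:,0]>400)&(W[:,0]<600)&(W[:,1]>25)&(W[:,1]<110)]
        V=vf(fj,505,45,-.115)
        fj=fj[(V[:,1]>-8)&(V[:,1]<55)&(abs(V[:,0])<65)]
        print(n,len(fj),"fixed",cv2.minAreaRect(fj[:,:2].astype(np.float32)))
        V=vf(fj,505,45,-.115); print(np.percentile(V,[1,4,50,96,99],axis=0).round(1).tolist())
        V=vf(W,505,45,-.115); m=V[(abs(V[:,2]-128)<3.5)&(abs(V[:,0])<62)&(V[:,1]<-12)&(V[:,1]>-80)]
        print("mov",len(m),np.percentile(m,[1,4,50,96,99],axis=0).round(1).tolist())
    V=vf(W,505,45,-.115); b=V[(V[:,2]>128)&(V[:,2]<138)&(abs(V[:,0])<40)&(V[:,1]<-135)&(V[:,1]>-172)]
    print(n,"bracket",len(b),np.percentile(b,[2,50,98],axis=0).round(1).tolist())
    b=V[(V[:,2]>159)&(V[:,2]<190)&(abs(V[:,0])<60)&(V[:,1]<-205)&(V[:,1]>-320)]
    print("sleeve",len(b),np.percentile(b,[2,50,98],axis=0).round(1).tolist(),np.polyfit(b[:,1],b[:,0],1))
E
```

```text
128 [ 482.  -154.   176.2] 473.7 490.1 178.4
140 [ 480.5 -164.8  176. ] 472.2 488.8 179.0
152 [ 479.3 -175.8  176. ] 470.7 487.6 178.5
164 [ 477.9 -187.1  176. ] 469.0 486.3 178.4
176 [ 477.  -198.7  176.3] 468.6 484.9 179.1
188 [ 475.5 -210.7  176.2] 467.1 483.6 178.4
200 [ 474.  -222.8  176.3] 465.4 482.2 178.8
212 [ 472.8 -235.2  176.9] 460.3 483.7 180.4
scene2 176 fixed ((513.7029418945312, 69.84235382080078), (41.533912658691406, 106.64446258544922), 83.26541900634766)
[[-45.3, 5.0, 125.1], [-42.3, 6.2, 125.3], [7.9, 25.2, 128.3], [54.6, 45.6, 131.0], [56.6, 46.3, 131.4]]
mov 156 [[-48.0, -63.9, 124.8], [-44.8, -56.5, 125.1], [6.4, -39.5, 128.5], [54.1, -22.8, 130.8], [59.0, -21.2, 131.3]]
scene2 bracket 60 [[-19.7, -169.0, 128.3], [7.0, -151.7, 133.5], [33.3, -141.1, 137.0]]
sleeve 129 [[-5.6, -285.9, 162.3], [5.5, -245.0, 173.4], [12.9, -206.6, 180.6]] [-0.0333473  -3.25330139]
side2 286 fixed ((508.78729248046875, 69.71415710449219), (46.67368698120117, 99.22469329833984), 83.59210968017578)
[[-48.1, 2.2, 124.7], [-45.5, 5.1, 125.3], [1.0, 27.4, 128.6], [45.9, 45.6, 130.7], [49.0, 47.3, 131.3]]
mov 225 [[-48.2, -60.9, 124.7], [-45.8, -57.8, 125.4], [1.0, -37.8, 128.2], [46.5, -21.1, 130.7], [49.7, -19.9, 131.4]]
side2 bracket 72 [[-24.8, -169.8, 128.7], [0.8, -148.4, 133.2], [27.1, -137.8, 136.1]]
sleeve 71 [[-13.1, -290.1, 168.9], [-6.0, -254.9, 177.0], [5.4, -207.1, 181.2]] [-0.00967899 -7.57239092]
w1 bracket 1275 [[-22.3, -170.7, 128.7], [4.5, -152.0, 133.9], [30.4, -141.7, 135.7]]
sleeve 1636 [[-9.2, -287.5, 170.2], [-0.2, -245.9, 176.9], [8.4, -206.8, 180.6]] [-0.00178971 -0.55242674]
```

>>> drive_tool(
  increments=[-2,-4,-40,0,-2,-4,0,0,-2,-4,50,0,-2,-4,95,0,-2,-4,130,0,-2,-4,152,0,-2,-4,161,0,-2,-4,161,0,-2,-4,161,0],
)

```text
clock: 2.82
ee_pos: [477.0, -209.8, 173.6]
ee_rot: [0.001, 0.747, 0.665, 0.0]
contact_force: [-0.3, 0.3, 0.1]
finger_gap: 0.702
grasp_force: 0.0
```

>>> drive_tool(
  increments=[0,0,0,0,0,0,0,0,0,0,0,0,0,0,0,0,0,0,0,0],
  fingers=1,
  force=80,
)

```text
clock: 3.45
ee_pos: [475.8, -209.2, 172.7]
ee_rot: [-0.0, 0.747, 0.665, -0.0]
contact_force: [-3.3, 0.7, 5.9]
finger_gap: 0.182
grasp_force: 78.0
```

```bash
cat >> h.py <<'E'
def crank(q0,q1,n,hold=1):
    q=np.r_[np.linspace(q0,q1,n+1)[1:],[q1]*hold]
    ty=-55*(np.sin(q)-np.sin(q0)); tz=-55*(np.cos(q)-np.cos(q0))
    print(", ".join(f"0, {a:.0f}, {b:.0f}, 0" for a,b in zip(ty,tz)))
E
python3 -c "
from h import *
crank(6.37,11,18,2)"
```

```text
0, -14, 3, 0, 0, -26, 9, 0, 0, -37, 19, 0, 0, -45, 31, 0, 0, -49, 44, 0, 0, -50, 58, 0, 0, -47, 72, 0, 0, -41, 85, 0, 0, -32, 95, 0, 0, -21, 104, 0, 0, -8, 108, 0, 0, 7, 110, 0, 0, 20, 108, 0, 0, 33, 102, 0, 0, 44, 93, 0, 0, 53, 82, 0, 0, 58, 69, 0, 0, 60, 55, 0, 0, 60, 55, 0, 0, 60, 55, 0
```

First the opening quarters, checking the force.

>>> drive_tool(
  increments=[0,-14,3,0,0,-26,9,0,0,-37,19,0,0,-45,31,0,0,-49,44,0,0,-50,58,0],
)

```text
clock: 4.2
ee_pos: [424.7, -203.5, 113.6]
ee_rot: [-0.001, 0.747, 0.665, -0.001]
contact_force: [-2.7, 0.1, 2.5]
finger_gap: 0.182
grasp_force: 78.1
```

>>> drive_tool(
  increments=[0,3,14,0,0,9,27,0,0,18,37,0,0,29,46,0,0,42,50,0,0,57,52,0,0,70,50,0,0,83,44,0,0,94,35,0,0,103,24,0,0,108,11,0,0,110,-3,0,0,110,-3,0],
)

```text
clock: 5.82
ee_pos: [534.1, -215.6, 116.7]
ee_rot: [-0.002, 0.747, 0.665, -0.002]
contact_force: [-8.5, 0.3, 2.8]
finger_gap: 0.184
grasp_force: 78.6
```

>>> drive_tool(
  increments=[0,0,0,0,0,0,0,0,0,0,0,0],
  fingers=0.3,
)

```text
clock: 6.2
ee_pos: [537.4, -215.8, 117.8]
ee_rot: [0.001, 0.746, 0.666, 0.001]
contact_force: [0.8, 0.5, 0.4]
finger_gap: 0.703
grasp_force: 0.0
```

```bash
python3 - <<'E'
from h import *
c=cam("scene"); W=world(c).reshape(-1,3); W=W[~np.isnan(W[:,0])]
e=W[:,:2]-[509.1,49.1];a=-.115;V=np.c_[e@[np.cos(a),np.sin(a)],e@[-np.sin(a),np.cos(a)],W[:,2]]
m=V[(abs(V[:,2]-128)<3.5)&(abs(V[:,0])<50)&(V[:,1]<-6)&(V[:,1]>-110)]
print(np.percentile(m[:,1],[1,50,90,96,99]))
s=read_state();print(s["ee_pos"],s["ee_rot"],s["joint_pos"])
E
```

```text
[-98.5237905  -61.71472238 -47.24572897 -45.00365452 -44.00679921]
[ 537.01110304 -215.90643688  117.72133841] [7.87393768e-04 7.46427183e-01 6.65466221e-01 7.41290995e-04] [ 0.60655111  0.50261077 -0.35536624  1.6114485   0.19280745  1.06015656
  0.0827879 ]
```

>>> drive_tool(
  increments=[0,0,-40,0,0,0,-100,0,0,0,-160,0,30,-14,-192,0,75,-35,-192,0.1,120,-55,-192,0.2,165,-76,-192,0.3,210,-97,-192,0.4,255,-118,-192,0.5,300,-138,-192,0.6,345,-159,-192,0.7,390,-180,-192,0.8,435,-201,-192,0.9,480,-222,-192,0.967,480,-222,-192,0.967,480,-222,-192,0.967],
  fingers=0,
)

```text
clock: 8.25
ee_pos: [370.8, 285.9, 309.3]
ee_rot: [0.0, 0.97, 0.242, 0.0]
contact_force: [-0.8, -0.8, -0.4]
finger_gap: 1.0
grasp_force: 0.0
```

```bash
python3 - <<'E'
from h import *
c=cam("wrist"); cv2.imwrite("pics/w2.png",c["color"]); W=world(c); k=c["color"].astype(int)
s=read_state(); q=s["ee_rot"]; print(s["clock"],s["ee_pos"],q,2*np.degrees(np.arctan2(q[2],q[1])))
t=W[(np.abs(W[...,2]-60)<4)&(abs(W[...,0]-442)<110)&(abs(W[...,1]-324)<110)&((k.max(-1)-k.min(-1))<35)]
print(len(t),cv2.minAreaRect(t[:,:2].astype(np.float32)),np.median(t[:,2]),t.mean(0))
E
```

```text
8.3 [371.20162357 285.13897714 309.23110154] [4.69767664e-04 9.70482950e-01 2.41169187e-01 2.14005152e-04] 27.91111772346632
3604 ((442.65667724609375, 324.798828125), (159.90908813476562, 29.082304000854492), 27.242441177368164) 60.46817404212305 [446.80639106 327.26389481  60.47538417]
```

View pics/w2.png

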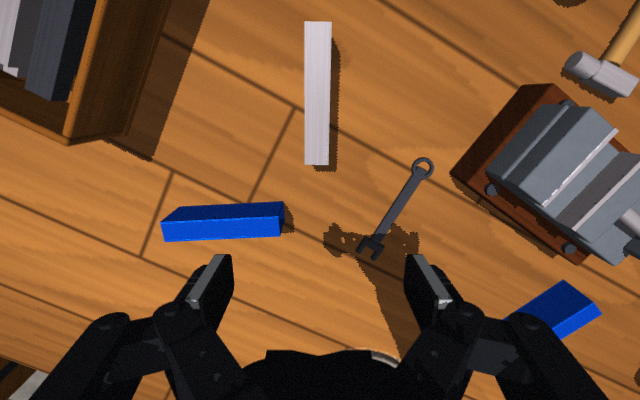

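The wrist picture shows the silver tube at (317,93) standing clear, 160 x 29 mm as expected. The spanner is at (400,205) and a blue piece at (225,222), both outside the descent path.

>>> drive_tool(
  increments=[40,-1,30,0.01,82,-2,70,0.01,82,-2,120,0.01,82,-2,165,0.01,82,-2,205,0.01,82,-2,235,0.01,82,-2,248,0.01,82,-2,253,0.01,82,-2,253,0.01,82,-2,253,0.01],
)

```text
clock: 9.55
ee_pos: [442.6, 327.1, 57.6]
ee_rot: [-0.0, 0.971, 0.237, 0.001]
contact_force: [-0.1, 0.7, 0.1]
finger_gap: 1.0
grasp_force: 0.0
```

>>> drive_tool(
  increments=[0,0,0,0,0,0,0,0,0,0,0,0,0,0,0,0,0,0,0,0,0,0,0,0],
  fingers=1,
  force=100,
)

```text
clock: 10.3
ee_pos: [442.2, 326.2, 56.8]
ee_rot: [0.0, 0.972, 0.237, 0.0]
contact_force: [-0.0, -2.4, 5.3]
finger_gap: 0.329
grasp_force: 99.9
```

```bash
python3 - <<'E'
from h import *
s=read_state(); q=s["ee_rot"]; print(s["clock"],s["ee_pos"],q,2*np.degrees(np.arctan2(q[2],q[1])),s["joint_pos"],s["finger_gap"],tip_reach)
E
```

```text
10.3 [442.16475558 326.19975257  56.75329893] [3.71073444e-04 9.71504805e-01 2.37019448e-01 2.41036829e-04] 27.42138723373211 [-0.2396092   0.5755274  -0.58953167  1.74344646  0.38517081  0.94013896
 -2.07780075] 0.3292532369134785 22.0
```

>>> drive_tool(
  increments=[0,0,-15,0,0,0,-50,0,0,0,-100,0,0,0,-145,0,-5,20,-170,0.04,-16,60,-178,0.12,-27,100,-178,0.2,-38,140,-178,0.28,-48,180,-178,0.36,-58,217,-178,0.44,-67,250,-178,0.51,-75,279,-178,0.57,-79,293,-178,0.593,-79,293,-178,0.593,-79,293,-178,0.593,-79,293,-178,0.593],
)

```text
clock: 12.3
ee_pos: [506.4, 32.2, 234.4]
ee_rot: [-0.001, 0.998, -0.055, -0.0]
contact_force: [-0.7, 0.4, -6.9]
finger_gap: 0.33
grasp_force: 99.7
```

```bash
python3 - <<'E'
from h import *
def vf(W):
    W=W.reshape(-1,3); W=W[~np.isnan(W[:,0])]
    e=W[:,:2]-[509.3,49.1];a=-.115;return np.c_[e@[np.cos(a),np.sin(a)],e@[-np.sin(a),np.cos(a)],W[:,2]]
s=read_state(); q=s["ee_rot"]; print(s["clock"],s["ee_pos"],2*np.degrees(np.arctan2(q[2],q[1])),vf(s["ee_pos"]),s["grasp_force"])
for n in["wrist","scene","side"]:
    c=cam(n); V=vf(world(c)); cv2.imwrite(f"pics/{n}3.png",c["color"])
    T=V[(V[:,2]>225)&(V[:,2]<243)&(abs(V[:,0])<100)&(abs(V[:,1]+19)<25)]
    if len(T): print(n,"tube top",len(T),np.percentile(T,[1,50,99],axis=0).round(1).tolist())
    for nm,a,b in(("fix",-6,50),("mov",-90,-38)):
        J=V[(abs(V[:,2]-128)<3)&(abs(V[:,0])<60)&(V[:,1]>a)&(V[:,1]<b)]
        if len(J): print(n,nm,len(J),np.percentile(J,[1,4,50,96,99],axis=0).round(1).tolist())
E
```

```text
12.3 [506.41085232  32.15192819 234.39514501] -6.338663073928754 [[ -0.92532913 -17.16764627 234.39514501]] 99.68990206718445
wrist tube top 17965 [[-38.1, -39.9, 230.1], [29.8, -17.1, 238.2], [77.8, 0.8, 240.7]]
wrist fix 3972 [[-46.3, 12.2, 126.8], [-40.6, 13.2, 127.2], [7.5, 26.9, 128.4], [46.7, 39.7, 129.5], [48.9, 40.6, 129.9]]
wrist mov 4721 [[-46.7, -80.0, 126.6], [-41.0, -78.9, 127.2], [7.1, -63.9, 128.4], [47.1, -47.7, 129.5], [49.3, -46.6, 129.9]]
scene tube top 227 [[-74.4, -41.4, 226.3], [11.9, -16.0, 238.2], [79.7, 2.4, 242.2]]
scene fix 146 [[-50.3, 0.4, 125.2], [-42.0, 2.9, 125.6], [7.4, 22.0, 128.7], [47.6, 40.0, 130.8], [49.9, 41.8, 130.9]]
scene mov 135 [[-51.0, -79.4, 125.2], [-45.7, -78.7, 125.5], [6.6, -60.9, 128.7], [49.8, -45.0, 130.8], [53.9, -44.0, 131.0]]
side tube top 409 [[-83.1, -33.7, 225.4], [-15.3, -7.7, 237.6], [76.4, 3.2, 241.8]]
side fix 272 [[-51.9, -2.4, 125.1], [-49.9, -0.5, 125.7], [-4.9, 22.8, 128.3], [42.6, 41.4, 130.6], [45.9, 42.8, 130.9]]
side mov 139 [[-52.2, -69.6, 125.4], [-49.5, -67.9, 125.6], [-0.2, -55.1, 128.2], [43.2, -43.5, 130.3], [46.1, -43.2, 130.7]]
```

View pics/wrist3.png

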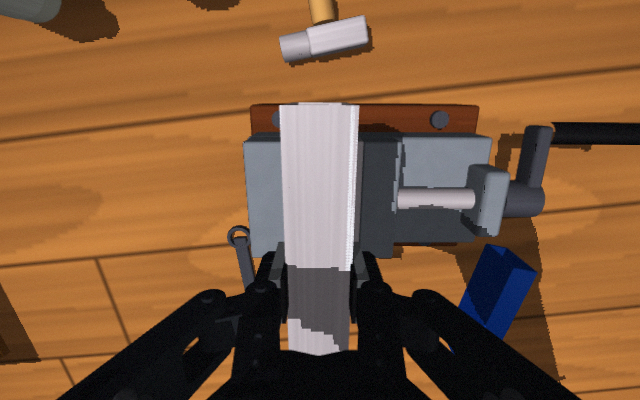

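The wrist picture shows the tube at (318,185) over the open gap, between the fixed jaw (left, x≈265) and the moving jaw (x≈380). I shift it 3 mm toward the moving jaw and lower it.

>>> drive_tool(
  increments=[1,3,10,0.004,1,3,30,0.004,1,3,48,0.004,1,3,60,0.004,1,3,68,0.004,1,3,73,0.004,1,3,73,0.004,1,3,73,0.004],
)

```text
clock: 13.45
ee_pos: [507.9, 27.1, 161.9]
ee_rot: [-0.0, 0.998, -0.059, 0.001]
contact_force: [0.2, 0.1, -6.0]
finger_gap: 0.33
grasp_force: 99.8
```

>>> drive_tool(
  increments=[0,0,1,0,0,0,2,0,0,0,3,0,0,0,3,0],
)

```text
clock: 13.95
ee_pos: [507.2, 26.9, 158.2]
ee_rot: [0.0, 0.998, -0.059, -0.0]
contact_force: [-0.0, 0.4, -7.5]
finger_gap: 0.333
grasp_force: 99.8
```

>>> drive_tool(
  increments=[0,0,1,0,0,0,1,0,0,0,2,0,0,0,2,0],
)

```text
clock: 14.45
ee_pos: [507.5, 27.0, 156.8]
ee_rot: [0.0, 0.998, -0.059, 0.0]
contact_force: [-0.8, -0.6, -1.9]
finger_gap: 0.332
grasp_force: 100.3
```

Contact is beginning. I lower slightly more to seat it, then release.

>>> drive_tool(
  increments=[0,0,0.5,0,0,0,1,0,0,0,1,0],
)

```text
clock: 14.82
ee_pos: [507.5, 27.0, 156.7]
ee_rot: [0.0, 0.998, -0.059, 0.0]
contact_force: [-5.3, -1.9, 5.4]
finger_gap: 0.328
grasp_force: 101.5
```

>>> drive_tool(
  increments=[0,0,0,0,0,0,0,0,0,0,0,0,0,0,0,0],
  fingers=0.4,
)

```text
clock: 15.32
ee_pos: [507.6, 27.0, 155.3]
ee_rot: [-0.0, 0.998, -0.059, 0.0]
contact_force: [-0.1, -0.3, 0.1]
finger_gap: 0.599
grasp_force: 0.0
```

```bash
python3 - <<'E'
from h import *
s=read_state(); q=s["ee_rot"]; print(s["clock"],s["ee_pos"],2*np.degrees(np.arctan2(q[2],q[1])),s["contact_force"],s["finger_gap"])
E
```

```text
15.325 [507.55314859  27.01804156 155.29569253] -6.766100949057662 [-0.12998334 -0.28089315  0.06116604] 0.5988950069409342
```

>>> drive_tool(
  increments=[0,0,-20,0,0,0,-70,0,0,0,-120,0,5,20,-150,-0.17,11,47,-155,-0.34,18,77,-155,-0.52,25,107,-155,-0.69,32,137,-155,-0.87,39,167,-155,-1.04,45,195,-150,-1.21,50,217,-140,-1.38,54,232,-125,-1.5,55,238,-105,-1.574,55,238,-70,-1.574,55,238,-30,-1.574,55,238,5,-1.574,55,238,28,-1.574,55,238,38,-1.574,55,238,38,-1.574,55,238,38,-1.574],
  fingers=0.3,
)

```text
clock: 17.82
ee_pos: [534.9, -216.1, 118.6]
ee_rot: [0.001, 0.747, 0.665, 0.001]
contact_force: [-0.0, -0.6, 0.3]
finger_gap: 0.695
grasp_force: 0.0
```

```bash
python3 - <<'E'
from h import *
s=read_state(); q=s["ee_rot"]; print(s["clock"],s["ee_pos"],2*np.degrees(np.arctan2(q[2],q[1])),s["contact_force"],s["finger_gap"])
def vf(W):
    W=W.reshape(-1,3); W=W[~np.isnan(W[:,0])]
    e=W[:,:2]-[509.3,49.1];a=-.115;return np.c_[e@[np.cos(a),np.sin(a)],e@[-np.sin(a),np.cos(a)],W[:,2]]
for n in["scene","side"]:
    c=cam(n); V=vf(world(c)); cv2.imwrite(f"pics/{n}4.png",c["color"])
    T=V[(abs(V[:,2]-160)<5)&(abs(V[:,0])<100)&(abs(V[:,1]+19)<35)]
    print(n,"tube top",len(T),np.percentile(T,[1,50,99],axis=0).round(1).tolist(),cv2.minAreaRect(T[:,:2].astype(np.float32)))
crank(11,7.5,14,1); crank(7.5,3.5,16,1)
E
```

```text
17.825 [ 534.91927569 -216.08062176  118.58534969] 83.41276166124595 [-0.02947604 -0.55198333  0.31020501] 0.6950384793618042
scene tube top 220 [[-80.7, -36.5, 155.7], [7.0, -22.1, 160.8], [80.6, -7.0, 164.7]] ((-2.4905548095703125, -21.572071075439453), (29.92085075378418, 167.12242126464844), 89.40604400634766)
side tube top 357 [[-80.3, -40.0, 155.2], [-1.9, -19.6, 160.4], [76.6, -5.5, 164.3]] ((-1.932403564453125, -22.10313606262207), (39.55859375, 160.60202026367188), 87.74250793457031)
0, -2, 14, 0, 0, -7, 26, 0, 0, -15, 38, 0, 0, -25, 46, 0, 0, -37, 52, 0, 0, -51, 55, 0, 0, -65, 54, 0, 0, -78, 50, 0, 0, -89, 43, 0, 0, -99, 33, 0, 0, -106, 21, 0, 0, -109, 8, 0, 0, -110, -5, 0, 0, -107, -19, 0, 0, -107, -19, 0
0, 6, -12, 0, 0, 15, -22, 0, 0, 27, -30, 0, 0, 40, -35, 0, 0, 53, -36, 0, 0, 67, -34, 0, 0, 80, -28, 0, 0, 90, -20, 0, 0, 99, -9, 0, 0, 104, 3, 0, 0, 107, 17, 0, 0, 105, 31, 0, 0, 101, 44, 0, 0, 93, 55, 0, 0, 83, 64, 0, 0, 71, 71, 0, 0, 71, 71, 0
```

>>> drive_tool(
  increments=[0,0,1,0,0,0,1,0,0,0,1,0,0,0,1,0,0,0,1,0],
  fingers=1,
  force=110,
)

```text
clock: 18.55
ee_pos: [533.8, -215.9, 116.4]
ee_rot: [-0.0, 0.747, 0.665, -0.0]
contact_force: [-1.4, 0.4, 2.6]
finger_gap: 0.176
grasp_force: 107.3
```

>>> drive_tool(
  increments=[0,-2,14,0,0,-7,26,0,0,-15,38,0,0,-25,46,0,0,-37,52,0,0,-51,55,0,0,-65,54,0,0,-78,50,0,0,-89,43,0,0,-99,33,0,0,-106,21,0,0,-109,8,0,0,-110,-5,0,0,-107,-19,0,0,-107,-19,0],
)

```text
clock: 20.42
ee_pos: [427.5, -204.0, 136.4]
ee_rot: [0.0, 0.747, 0.665, -0.0]
contact_force: [0.9, -1.4, 2.7]
finger_gap: 0.173
grasp_force: 108.1
```

>>> drive_tool(
  increments=[0,6,-12,0,0,15,-22,0,0,27,-30,0,0,40,-35,0,0,53,-36,0,0,67,-34,0,0,80,-28,0,0,90,-20,0,0,90,-20,0],
)

```text
clock: 21.55
ee_pos: [517.3, -214.0, 157.4]
ee_rot: [-0.0, 0.747, 0.665, -0.001]
contact_force: [-3.9, -0.8, 5.6]
finger_gap: 0.172
grasp_force: 109.4
```

```bash
python3 - <<'E'
from h import *
s=read_state(); p=s["ee_pos"]; print(s["clock"],p,s["contact_force"])
x=(p[0]-479.4)/.993; z=p[2]-117; print("q mod",np.arctan2(-x,z)%(2*np.pi),np.hypot(x,z))
def vf(W):
    W=W.reshape(-1,3); W=W[~np.isnan(W[:,0])]
    e=W[:,:2]-[509.3,49.1];a=-.115;return np.c_[e@[np.cos(a),np.sin(a)],e@[-np.sin(a),np.cos(a)],W[:,2]]
for n in["scene","side"]:
    c=cam(n); V=vf(world(c)); cv2.imwrite(f"pics/{n}5.png",c["color"])
    T=V[(abs(V[:,2]-160)<5)&(abs(V[:,0])<100)&(abs(V[:,1]+19)<35)]
    print(n,"tube top",len(T),np.percentile(T,[1,50,99],axis=0).round(1).tolist(),cv2.minAreaRect(T[:,:2].astype(np.float32)))
E
```

```text
21.55 [ 517.34863993 -214.00441799  157.39646138] [-3.8931895  -0.81888528  5.64529982]
q mod 5.525514876863487 55.60888815746217
scene tube top 221 [[-84.5, -29.6, 155.9], [7.0, -15.3, 160.6], [81.5, 0.2, 164.7]] ((-1.5301513671875, -14.795733451843262), (30.16876792907715, 171.04461669921875), 89.93656158447266)
side tube top 362 [[-81.0, -32.5, 155.3], [-3.6, -13.3, 160.1], [75.5, 1.9, 164.1]] ((-2.5275115966796875, -15.875499725341797), (37.06291961669922, 159.59654235839844), 89.94193267822266)
```

>>> drive_tool(
  increments=[0,9,11,0,0,14,23,0,0,17,37,0,0,15,51,0,0,11,64,0,0,3,75,0,0,-7,84,0,0,-19,91,0,0,-19,91,0,0,-19,91,0],
)

```text
clock: 22.9
ee_pos: [530.7, -215.3, 96.8]
ee_rot: [0.031, 0.745, 0.666, 0.019]
contact_force: [-5.1, 3.8, 103.8]
finger_gap: 0.174
grasp_force: 121.0
```

```bash
python3 - <<'E'
from h import *
s=read_state(); p=s["ee_pos"]; print(s["clock"],p,s["contact_force"])
x=(p[0]-479.4)/.993; z=p[2]-117; print("q mod",np.arctan2(-x,z)%(2*np.pi),np.hypot(x,z))
crank(3.5,1.5,8,2)
E
```

```text
22.9 [ 530.69415224 -215.25300679   96.81642797] [ -5.12944534   3.75785929 103.84289989]
q mod 4.339897358675807 55.45892450166482
0, -13, 3, 0, 0, -27, 3, 0, 0, -40, -1, 0, 0, -52, -7, 0, 0, -62, -17, 0, 0, -69, -29, 0, 0, -73, -42, 0, 0, -74, -55, 0, 0, -74, -55, 0, 0, -74, -55, 0
```

>>> drive_tool(
  increments=[0,20,-16,0,0,31,-31,0,0,31,-31,0],
)

```text
clock: 23.28
ee_pos: [534.6, -215.8, 114.2]
ee_rot: [0.007, 0.747, 0.665, 0.001]
contact_force: [-25.6, 5.0, 75.2]
finger_gap: 0.173
grasp_force: 117.5
```

```bash
python3 - <<'E'
from h import *
s=read_state(); p=s["ee_pos"]; print(s["clock"],p,s["ee_rot"],s["contact_force"],s["moment"])
x=(p[0]-479.4)/.993; z=p[2]-117; print("q mod",np.arctan2(-x,z)%(2*np.pi),np.hypot(x,z))
c=cam("scene")["color"][130:260,220:420]; d=cam("side")["color"][100:260,270:450]
f=lambda i,s:cv2.resize(i,s,interpolation=cv2.INTER_CUBIC)
cv2.imwrite("pics/x6.png",np.hstack([f(c,(430,280)),f(d,(315,280))]))
E
```

```text
23.275 [ 534.55155956 -215.78051193  114.23991699] [0.00730659 0.74651849 0.66532383 0.00097933] [-25.57965643   5.04007894  75.16819124] [1.30272658 5.05222233 0.17041942]
q mod 4.662734726094004 55.608880967609046
```

View pics/x6.png

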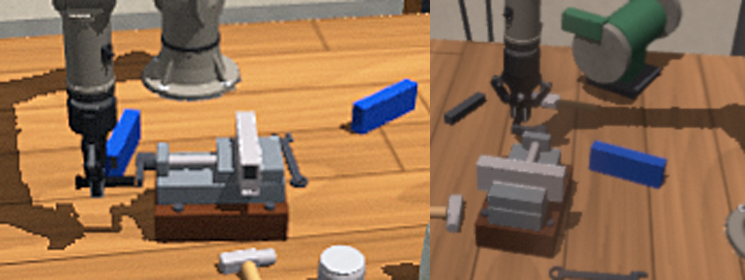

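The composite shows the tube upright between the jaws, with the crank arm pointing toward the camera, roughly horizontal, and the fingers on the sleeve at (100,182). The resistance was far higher than expected. I check where the sleeve really is relative to the pads.

```bash
python3 - <<'E'
from h import *
def vf(W):
    e=W[...,:2]-[509.3,49.1];a=-.115;return np.stack([e@[np.cos(a),np.sin(a)],e@[-np.sin(a),np.cos(a)],W[...,2]],-1)
c=cam("scene"); V=vf(world(c))
print(vf(read_state()["ee_pos"]))
for n in["scene"]:
    m=(V[...,1]<-200)&(V[...,1]>-300)&(V[...,0]>20)&(V[...,0]<90)&(V[...,2]>70)&(V[...,2]<150)
    P=V[m]
    for y in range(-300,-195,8):
        k=P[(P[:,1]>=y)&(P[:,1]<y+8)]
        if len(k): print(y,len(k),k.min(0).round(),np.median(k,0).round(),k.max(0).round())
m=(V[...,1]<-182)&(V[...,1]>-201)&(abs(V[...,0])<80)&(V[...,2]>40)&(V[...,2]<200)
P=V[m]; print("arm",len(P)); print(P[np.argsort(P[:,0])][::3].round().tolist())
cv2.imwrite("pics/x7.png",cv2.resize(c["color"][180:240,235:305],(700,600),interpolation=cv2.INTER_CUBIC))
E
```

```text
[  55.47213838 -260.18636266  113.99339353]
-300 6 [  54. -294.  108.] [  64. -293.  123.] [  68. -292.  127.]
-292 14 [  51. -290.  105.] [  63. -288.  119.] [  71. -286.  125.]
-284 11 [  55. -283.  107.] [  62. -280.  116.] [  67. -277.  122.]
-276 11 [  60. -276.   97.] [  66. -270.  112.] [  74. -268.  119.]
-268 16 [  71. -268.   95.] [  76. -263.  116.] [  82. -260.  127.]
-260 20 [  66. -260.   93.] [  75. -255.  108.] [  80. -253.  127.]
-252 23 [  44. -252.   99.] [  67. -249.  117.] [  74. -245.  140.]
-244 10 [  57. -242.  107.] [  61. -240.  116.] [  66. -238.  124.]
-236 17 [  48. -236.  106.] [  60. -231.  118.] [  66. -228.  122.]
-228 13 [  47. -228.  108.] [  61. -224.  118.] [  68. -221.  123.]
-220 12 [  48. -218.  106.] [  62. -216.  118.] [  65. -214.  121.]
-212 15 [  52. -211.  107.] [  60. -208.  117.] [  68. -204.  122.]
-204 8 [  56. -204.  108.] [  59. -201.  116.] [  63. -200.  125.]
arm 73
[[-6.0, -189.0, 128.0], [-3.0, -196.0, 131.0], [3.0, -188.0, 130.0], [5.0, -185.0, 131.0], [8.0, -192.0, 125.0], [9.0, -186.0, 105.0], [12.0, -184.0, 132.0], [15.0, -192.0, 126.0], [18.0, -195.0, 128.0], [21.0, -192.0, 121.0], [29.0, -188.0, 122.0], [33.0, -194.0, 125.0], [37.0, -194.0, 124.0], [44.0, -191.0, 124.0], [49.0, -198.0, 119.0], [51.0, -195.0, 104.0], [56.0, -201.0, 116.0], [57.0, -188.0, 104.0], [58.0, -187.0, 113.0], [59.0, -187.0, 109.0], [60.0, -190.0, 122.0], [60.0, -194.0, 114.0], [62.0, -201.0, 108.0], [63.0, -187.0, 121.0], [65.0, -193.0, 126.0]]
```

View pics/x7.png

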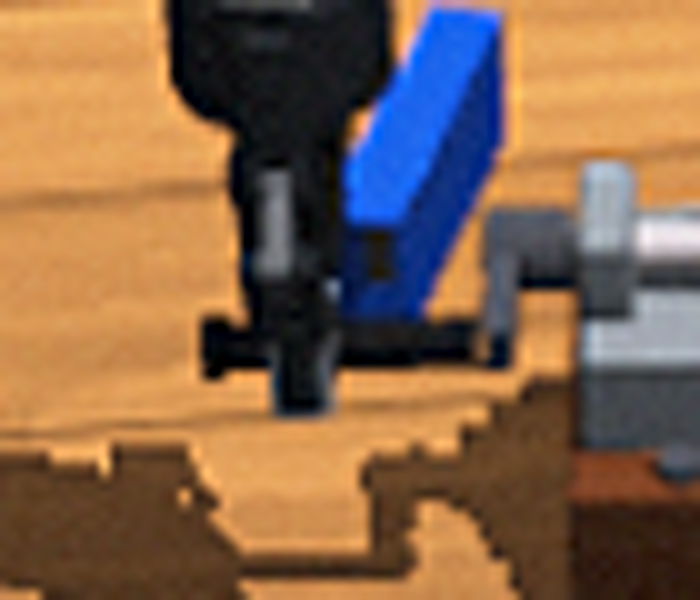

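The sleeve is still in the pads, at about q≈4.7. I bring the command to the measured position to unload.

>>> drive_tool(
  increments=[0,3,-8,0,0,5,-17,0,0,5,-17,0,0,5,-17,0],
)

```text
clock: 23.92
ee_pos: [533.8, -215.8, 125.0]
ee_rot: [0.002, 0.747, 0.665, -0.002]
contact_force: [-24.3, 3.7, 57.2]
finger_gap: 0.174
grasp_force: 115.2
```

```bash
cat > st.py <<'E'
from h import *
s=read_state(); p=s["ee_pos"]; print(s["clock"],p.round(1),s["ee_rot"].round(4),s["contact_force"].round(1),s["moment"].round(2),s["joint_pos"].round(3),s["tau"].round(1),s["qd"].round(2))
x=(p[0]-479.4)/.993; z=p[2]-117; print("q mod",np.arctan2(-x,z)%(2*np.pi),np.hypot(x,z))
c=cam("scene"); W=world(c)
e=W[...,:2]-[509.3,49.1];a=-.115;V=np.stack([e@[np.cos(a),np.sin(a)],e@[-np.sin(a),np.cos(a)],W[...,2]],-1)
P=V[(V[...,1]<-202)&(V[...,1]>-238)&(V[...,0]>20)&(V[...,0]<90)&(V[...,2]>50)&(V[...,2]<150)]
print("sleeve",np.percentile(P,[3,50,97],axis=0).round(1).tolist())
m=V[(abs(V[...,2]-128)<3.5)&(abs(V[...,0])<50)&(V[...,1]<-50)&(V[...,1]>-80)]; print("jaw back",np.percentile(m[:,1],[1,3]))
T=V[(abs(V[...,2]-160)<5)&(abs(V[...,0])<100)&(abs(V[...,1]+19)<35)]; print("tube",np.percentile(T,[1,50,99],axis=0).round(1).tolist())
E
python3 st.py
```

```text
23.925 [ 533.8 -215.8  125. ] [ 0.0019  0.7466  0.6653 -0.0022] [-24.3   3.7  57.2] [1.04 5.05 0.19] [ 7.280e-01  5.210e-01 -5.340e-01  1.607e+00  2.950e-01  1.094e+00
  1.000e-03] [ -3.  -13.9  -3.2 -13.2   0.4  -8.6  -0.2] [-0.  0. -0.  0. -0.  0.  0.]
q mod 4.85755424330209 55.39841547888976
sleeve [[50.9, -237.8, 120.7], [60.4, -220.4, 127.9], [67.6, -203.7, 132.7]]
jaw back [-79.04975412 -65.01486275]
tube [[-80.5, -29.7, 155.8], [6.8, -15.2, 160.5], [80.4, 0.2, 164.2]]
```

>>> drive_tool(
  increments=[0,-2,-14,0,0,-6,-26,0,0,-6,-26,0,0,-6,-26,0],
)

```text
clock: 24.48
ee_pos: [527.0, -215.1, 144.5]
ee_rot: [0.0, 0.747, 0.665, -0.002]
contact_force: [-13.0, 0.7, 26.9]
finger_gap: 0.176
grasp_force: 111.3
```

```bash
python3 st.py
```

```text
24.475 [ 527.  -215.1  144.5] [ 1.000e-04  7.467e-01  6.652e-01 -1.800e-03] [-13.    0.7  26.9] [0.39 2.79 0.11] [ 0.742  0.49  -0.543  1.6    0.276  1.13   0.017] [ -2.2 -28.   -5.3 -17.9  -0.2  -4.7  -0.1] [-0.  0.  0. -0.  0.  0.  0.]
q mod 5.234061087449486 55.27342190830125
sleeve [[41.4, -237.2, 134.6], [53.2, -220.3, 145.1], [59.4, -203.1, 149.8]]
jaw back [-66.60036723 -65.00378721]
tube [[-80.9, -29.8, 156.5], [4.5, -15.2, 160.7], [81.3, 0.0, 164.6]]
```

>>> drive_tool(
  increments=[0,-5,-8,0,0,-8,-13,0,0,-8,-13,0,0,-8,-13,0],
)

```text
clock: 25.02
ee_pos: [519.8, -214.3, 154.6]
ee_rot: [0.0, 0.747, 0.665, -0.001]
contact_force: [-6.0, -0.8, 11.4]
finger_gap: 0.173
grasp_force: 109.7
```

```bash
python3 st.py
```

```text
25.025 [ 519.8 -214.3  154.6] [ 1.000e-04  7.467e-01  6.652e-01 -9.000e-04] [-6.  -0.8 11.4] [-0.02  1.28  0.09] [ 0.756  0.467 -0.549  1.608  0.263  1.141  0.029] [ -1.6 -34.1  -5.9 -19.6  -0.4  -2.2  -0.1] [-0. -0.  0. -0.  0.  0. -0.]
q mod 5.458342746923985 55.447282930364395
sleeve [[45.8, -235.8, 146.8], [48.8, -221.8, 148.7], [50.0, -204.5, 149.5]]
jaw back [-70.58094238 -65.23421989]
tube [[-81.8, -29.9, 155.9], [7.5, -15.3, 160.2], [81.1, 0.1, 164.7]]
```

>>> drive_tool(
  increments=[0,0,0,0,0,0,0,0,0,0,0,0,0,0,0,0],
  fingers=0.5,
)

```text
clock: 25.58
ee_pos: [517.3, -214.0, 151.2]
ee_rot: [-0.003, 0.747, 0.665, -0.002]
contact_force: [-4.9, -1.2, 0.3]
finger_gap: 0.498
grasp_force: 2.8
```

```bash
sed -i 's/>20)&(V\[...,0\]<90)/>-30)\&(V[...,0]<90)/; s/V\[...,2\]<150)\]/V[...,2]<200)]/' st.py; python3 st.py
```

```text
25.575 [ 517.3 -214.   151.2] [-0.0029  0.7467  0.6651 -0.0025] [-4.9 -1.2  0.3] [-0.13  1.13  0.07] [ 0.756  0.47  -0.547  1.613  0.263  1.141  0.029] [ -1.7 -39.8  -7.1 -23.1  -0.5  -1.8  -0.1] [-0.  0. -0. -0. -0. -0.  0.]
q mod 5.442347870426811 51.21411256764972
sleeve [[25.0, -237.2, 156.9], [31.0, -220.3, 166.5], [37.2, -203.2, 173.0]]
jaw back [-76.80668724 -72.51055884]
tube [[-82.3, -29.9, 155.5], [5.4, -14.9, 160.7], [80.2, 0.1, 164.3]]
```

```bash
cat > prof.py <<'E'
from h import *
for n in["scene","side"]:
    c=cam(n); W=world(c)
    e=W[...,:2]-[509.3,49.1];a=-.115;V=np.stack([e@[np.cos(a),np.sin(a)],e@[-np.sin(a),np.cos(a)],W[...,2]],-1)
    print(n,[(y,int(k.sum()),round(float(np.median(V[k][:,2])))) for y in range(-100,50,4) for k in[(V[...,1]>=y)&(V[...,1]<y+4)&(abs(abs(V[...,0])-30)<16)&(V[...,2]>95)] if k.sum()])
    P=V[(V[...,1]<-202)&(V[...,1]>-240)&(abs(V[...,0])<75)&(V[...,2]>50)&(V[...,2]<185)]
    if len(P): print("sleeve",len(P),np.percentile(P,[3,50,97],axis=0).round(1).tolist())
E
python3 prof.py
```

```text
scene [(-100, 9, 101), (-96, 8, 101), (-92, 8, 102), (-88, 7, 103), (-84, 7, 101), (-80, 11, 102), (-76, 9, 99), (-72, 5, 103), (-68, 15, 113), (-64, 14, 128), (-60, 9, 130), (-56, 12, 128), (-52, 13, 128), (-48, 16, 129), (-44, 11, 129), (-40, 11, 128), (-36, 11, 128), (-32, 14, 130), (-28, 12, 161), (-24, 18, 159), (-20, 18, 159), (-16, 18, 159), (-12, 16, 159), (-8, 18, 158), (-4, 20, 159), (0, 1, 158), (4, 9, 128), (8, 12, 128), (12, 14, 130), (16, 15, 127), (20, 13, 129), (24, 12, 130), (28, 10, 129), (32, 12, 128), (36, 11, 129), (40, 8, 128)]
sleeve 56 [[26.1, -237.6, 158.1], [32.2, -220.4, 167.2], [39.8, -203.0, 173.8]]
side [(-36, 1, 159), (-32, 16, 161), (-28, 11, 161), (-24, 17, 161), (-20, 15, 160), (-16, 16, 161), (-12, 18, 160), (-8, 32, 155), (-4, 121, 146), (0, 42, 136), (4, 14, 129), (8, 19, 129), (12, 19, 129), (16, 16, 129), (20, 16, 128), (24, 16, 129), (28, 15, 129), (32, 23, 128), (36, 72, 116), (40, 103, 110), (44, 10, 100)]
sleeve 29 [[15.3, -238.6, 162.9], [21.7, -222.9, 170.4], [29.6, -204.1, 172.2]]
```

>>> drive_tool(
  increments=[0,0,0,0,0,-10,0,0,0,-10,0,0,0,-10,0,0],
  fingers=0,
)

```text
clock: 26.22
ee_pos: [508.8, -212.9, 151.3]
ee_rot: [-0.001, 0.747, 0.665, -0.001]
contact_force: [-5.4, -1.2, 0.8]
finger_gap: 1.005
grasp_force: 2.7
```

```bash
python3 -c "
from h import *
s=read_state();print(s['clock'],s['ee_pos'],s['contact_force'],s['grasp_force'],s['finger_gap'])"; python3 prof.py | grep sleeve
```

```text
26.225 [ 508.76166964 -212.94003434  151.27950542] [-5.37591708 -1.2374952   0.82667043] 2.672165483236313 1.004989307405153
sleeve 58 [[-7.5, -238.8, 164.0], [2.7, -221.3, 173.7], [9.7, -204.3, 181.1]]
sleeve 29 [[-14.9, -238.7, 171.3], [-9.0, -221.4, 176.5], [0.5, -204.2, 180.2]]
```

>>> drive_tool(
  increments=[0,-25,0,0,0,-25,0,0,0,-25,0,0],
)

```text
clock: 26.7
ee_pos: [483.6, -209.0, 151.0]
ee_rot: [-0.002, 0.746, 0.665, -0.001]
contact_force: [-6.5, 0.7, 0.5]
finger_gap: 1.003
grasp_force: 3.2
```

```bash
python3 -c "
from h import *
s=read_state();print(s['clock'],s['ee_pos'],s['contact_force'],s['grasp_force'],s['finger_gap'])"; python3 prof.py
```

```text
26.7 [ 483.6103258  -209.00675297  150.96325187] [-6.52167294  0.66708065  0.49898295] 3.2111287862062454 1.0028531780104852
scene [(-100, 7, 101), (-96, 7, 100), (-92, 7, 99), (-88, 6, 99), (-84, 8, 101), (-80, 8, 101), (-76, 9, 100), (-72, 7, 101), (-68, 14, 113), (-64, 11, 128), (-60, 15, 128), (-56, 12, 127), (-52, 12, 129), (-48, 12, 129), (-44, 9, 128), (-40, 10, 129), (-36, 13, 128), (-32, 17, 130), (-28, 11, 161), (-24, 22, 159), (-20, 17, 158), (-16, 15, 159), (-12, 17, 159), (-8, 19, 159), (-4, 19, 160), (4, 11, 129), (8, 12, 129), (12, 13, 128), (16, 13, 128), (20, 11, 130), (24, 7, 129), (28, 14, 128), (32, 14, 127), (36, 14, 128), (40, 9, 129)]
sleeve 55 [[-32.5, -237.9, 154.2], [-24.0, -219.8, 164.1], [-17.0, -202.1, 171.0]]
side [(-36, 4, 159), (-32, 12, 160), (-28, 16, 160), (-24, 12, 161), (-20, 15, 160), (-16, 15, 161), (-12, 14, 161), (-8, 34, 149), (-4, 133, 144), (0, 34, 143), (4, 19, 129), (8, 14, 129), (12, 16, 129), (16, 18, 129), (20, 15, 128), (24, 19, 128), (28, 17, 129), (32, 13, 129), (36, 96, 115), (40, 80, 111), (44, 8, 102)]
sleeve 28 [[-39.7, -236.8, 154.1], [-32.2, -218.8, 168.1], [-18.2, -204.5, 171.4]]
```

>>> drive_tool(
  increments=[0,10,-5,0,0,10,-60,0,0,10,-80,0,0,10,-80,0],
)

```text
clock: 27.3
ee_pos: [498.4, -210.9, 234.0]
ee_rot: [0.003, 0.746, 0.666, 0.002]
contact_force: [1.1, 0.4, 0.0]
finger_gap: 1.001
grasp_force: 0.0
```

```bash
python3 -c "
from h import *
s=read_state();print(s['clock'],s['ee_pos'],s['contact_force'],s['grasp_force'],s['finger_gap'])
c=cam('scene')['color'][170:250,230:370]
cv2.imwrite('pics/x8.png',cv2.resize(c,(770,440),interpolation=cv2.INTER_CUBIC))"; python3 prof.py|grep sleeve
```

```text
27.3 [ 498.39729366 -210.94925271  233.97693282] [1.14174206 0.39638814 0.0411322 ] 0.0 1.0005439900139477
sleeve 55 [[-38.8, -238.2, 150.5], [-30.0, -220.3, 161.9], [-24.2, -202.4, 166.9]]
sleeve 28 [[-46.4, -238.9, 157.9], [-39.4, -219.9, 163.8], [-30.8, -207.1, 166.9]]
```

View pics/x8.png

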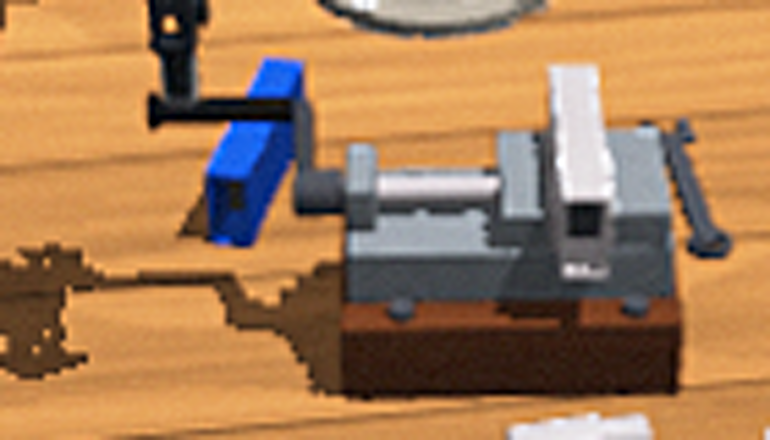

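The crop shows the tube seated upright between the jaws, with the handle up at (205,108) and free of the fingers. I check whether the free crank stays put or creeps.

>>> drive_tool(
  increments=[0,0,0,0,0,0,0,0,0,0,0,0,0,0,0,0],
)

```text
clock: 27.95
ee_pos: [495.1, -211.4, 231.2]
ee_rot: [-0.0, 0.747, 0.665, -0.0]
contact_force: [-0.2, -0.3, -0.9]
finger_gap: 1.0
grasp_force: 0.0
```

```bash
cat > hq.py <<'E'
from h import *
# sleeve axis from scene/side cloud: circle (r=9) fit in the vise x-z plane
from scipy.optimize import least_squares
def vf(W):
    e=W[...,:2]-[509.3,49.1];a=-.115;return np.stack([e@[np.cos(a),np.sin(a)],e@[-np.sin(a),np.cos(a)],W[...,2]],-1)
for n,dx in(("scene",1),("side",-3.5)):
    V=vf(world(cam(n))); P=V[(V[...,1]<-204)&(V[...,1]>-238)&(abs(V[...,0])<75)&(V[...,2]>45)&(V[...,2]<185)]
    if len(P)<10: continue
    f=lambda q:np.hypot(P[:,0]-dx+55*np.sin(q[0]),P[:,2]-114-55*np.cos(q[0]))-9
    q=min((least_squares(f,[g],loss="soft_l1") for g in np.arange(0,6.3,.5)),key=lambda r:r.cost)
    print(n,"q mod 2pi",round(q.x[0]%(2*np.pi),3),"cost",round(q.cost/len(P),2),len(P))
E
python3 hq.py
```

```text
scene q mod 2pi 0.698 cost 1.41 46
side q mod 2pi 0.678 cost 0.46 27
```

>>> drive_tool(
  increments=[0,-30,0,0,0,-51,5,0,0,-51,35,0,0,-51,60,0,0,-51,72,0,0,-51,72,0],
  fingers=0.3,
)

```text
clock: 28.8
ee_pos: [444.2, -205.3, 158.8]
ee_rot: [-0.001, 0.747, 0.665, -0.0]
contact_force: [-0.9, -0.2, -0.1]
finger_gap: 0.697
grasp_force: 0.0
```

>>> drive_tool(
  increments=[0,0,0,0,0,0,0,0,0,0,0,0,0,0,0,0,0,0,0,0],
  fingers=1,
)

```text
clock: 29.42
ee_pos: [443.2, -205.6, 159.6]
ee_rot: [-0.001, 0.747, 0.665, -0.001]
contact_force: [-5.6, 1.0, 5.1]
finger_gap: 0.17
grasp_force: 107.3
```

```bash
cat > sq.py <<'E'
from h import *
s=read_state(); p=s["ee_pos"]; F=s["contact_force"]
x=(p[0]-479.4)/.993; z=p[2]-117; q=np.arctan2(-x,z)%(2*np.pi)
print(s["clock"],p.round(1),F.round(1),"q",round(q,3),"r",round(np.hypot(x,z),1),"resist closing",round(-F[0]*np.cos(q)-F[2]*np.sin(q),1),"radial",round(-F[0]*np.sin(q)+F[2]*np.cos(q),1),s["grasp_force"])
E
python3 sq.py; python3 -c "
from h import *
crank(6.97,5.8,5,2); crank(5.8,4.7,5,2);crank(4.7,3.3,7,2)"
```

```text
29.425 [ 443.2 -205.6  159.6] [-5.6  1.   5.1] q 0.708 r 56.0 resist closing 1.0 radial 7.5 107.32654452323914
0, 11, -7, 0, 0, 23, -11, 0, 0, 36, -12, 0, 0, 48, -11, 0, 0, 60, -6, 0, 0, 60, -6, 0, 0, 60, -6, 0
0, 10, 7, 0, 0, 18, 16, 0, 0, 24, 26, 0, 0, 28, 37, 0, 0, 29, 49, 0, 0, 29, 49, 0, 0, 29, 49, 0
0, -1, 11, 0, 0, -5, 21, 0, 0, -10, 31, 0, 0, -17, 39, 0, 0, -26, 46, 0, 0, -36, 51, 0, 0, -46, 54, 0, 0, -46, 54, 0, 0, -46, 54, 0
```

>>> drive_tool(
  increments=[0,11,-7,0,0,23,-11,0,0,36,-12,0,0,48,-11,0,0,60,-6,0,0,60,-6,0],
)

```text
clock: 30.18
ee_pos: [504.7, -212.5, 166.8]
ee_rot: [0.0, 0.747, 0.665, 0.0]
contact_force: [-4.4, 1.0, 7.9]
finger_gap: 0.175
grasp_force: 108.6
```

```bash
python3 sq.py; python3 hq.py
```

```text
30.175 [ 504.7 -212.5  166.8] [-4.4  1.   7.9] q 5.81 r 56.0 resist closing 7.5 radial 5.0 108.62456560134888
scene q mod 2pi 5.813 cost 1.49 50
side q mod 2pi 5.794 cost 0.71 26
```

>>> drive_tool(
  increments=[0,5,3,0,0,10,7,0,0,14,11,0,0,18,16,0,0,18,16,0],
)

```text
clock: 30.9
ee_pos: [522.6, -214.4, 151.6]
ee_rot: [0.001, 0.747, 0.665, 0.0]
contact_force: [-6.3, 1.1, 11.2]
finger_gap: 0.175
grasp_force: 108.8
```

```bash
python3 sq.py; python3 hq.py
```

```text
30.9 [ 522.6 -214.4  151.6] [-6.3  1.1 11.2] q 5.385 r 55.6 resist closing 12.7 radial 2.1 108.84218573570251
scene q mod 2pi 5.372 cost 1.42 49
side q mod 2pi 5.366 cost 0.95 28
```

>>> drive_tool(
  increments=[0,3,5,0,0,6,10,0,0,8,15,0,0,9,20,0,0,9,20,0],
)

```text
clock: 31.62
ee_pos: [530.9, -215.4, 136.3]
ee_rot: [0.001, 0.747, 0.665, -0.001]
contact_force: [-14.9, 1.8, 34.2]
finger_gap: 0.175
grasp_force: 111.8
```

```bash
python3 sq.py; python3 hq.py; python3 prof.py|cut -c1-700
```

```text
31.625 [ 530.9 -215.4  136.3] [-14.9   1.8  34.2] q 5.068 r 55.3 resist closing 37.3 radial -2.0 111.78911447525024
scene q mod 2pi 5.068 cost 1.8 49
side q mod 2pi 5.074 cost 0.77 26
scene [(-100, 6, 101), (-96, 6, 101), (-92, 8, 103), (-88, 6, 102), (-84, 7, 102), (-80, 10, 100), (-76, 11, 100), (-72, 8, 100), (-68, 12, 103), (-64, 14, 128), (-60, 12, 128), (-56, 11, 129), (-52, 15, 128), (-48, 10, 129), (-44, 10, 129), (-40, 11, 127), (-36, 11, 129), (-32, 15, 131), (-28, 14, 160), (-24, 18, 159), (-20, 17, 160), (-16, 14, 160), (-12, 16, 143), (-8, 18, 159), (-4, 19, 159), (0, 1, 160), (4, 14, 129), (8, 11, 128), (12, 16, 128), (16, 13, 129), (20, 13, 129), (24, 14, 128), (28, 12, 129), (32, 11, 128), (36, 11, 130), (40, 7, 128)]
sleeve 55 [[48.6, -237.4, 130.4], [57.8, -220.4, 138.8], [65.3, -203.1, 144.6]]
side [(-36, 4, 158), (-32, 10, 160), (-28, 16, 161), (-24, 15, 161), (-20, 16, 161), (-16, 15, 160), (-12, 15, 161), (-8, 34, 154), (-4, 126, 144), (0, 36, 145), (4, 16, 129), (8, 15, 129), (12, 18, 129), (16, 16, 129), (20, 15, 129), (24, 16, 129), (28, 16, 129), (32, 22, 129), (36, 79, 116), (40, 92, 113), (44, 12, 100)]
sleeve 30 [[40.0, -237.6, 134.6], [46.5, -220.1, 141.2], [55.6, -202.4, 145.3]]
```

>>> drive_tool(
  increments=[0,2,6,0,0,3,12,0,0,3,18,0,0,3,25,0,0,3,25,0],
)

```text
clock: 32.45
ee_pos: [534.6, -215.6, 117.5]
ee_rot: [0.003, 0.746, 0.665, -0.001]
contact_force: [-26.7, 6.0, 65.0]
finger_gap: 0.174
grasp_force: 115.8
```

```bash
python3 sq.py
```

```text
32.45 [ 534.6 -215.6  117.5] [-26.7   6.   65. ] q 4.722 r 55.6 resist closing 65.3 radial -26.1 115.7614266872406
```

>>> drive_tool(
  increments=[0,0,0,0,0,0,0,0,0,0,0,0],
  fingers=0,
)

```text
clock: 32.83
ee_pos: [536.5, -215.7, 107.1]
ee_rot: [0.003, 0.747, 0.665, 0.002]
contact_force: [-1.0, 0.8, 9.6]
finger_gap: 0.807
grasp_force: 0.0
```

```bash
python3 sq.py; python3 hq.py
```

```text
32.825 [ 536.5 -215.7  107.1] [-1.   0.8  9.6] q 4.542 r 58.4 resist closing 9.3 radial -2.6 0.0
scene q mod 2pi 5.419 cost 1.5 48
side q mod 2pi 5.398 cost 0.85 28
```

>>> drive_tool(
  increments=[0,0,-60,0,0,0,-110,0,0,0,-110,0],
)

```text
clock: 33.3
ee_pos: [538.1, -216.3, 219.6]
ee_rot: [0.006, 0.747, 0.665, 0.003]
contact_force: [-0.1, 0.0, 0.0]
finger_gap: 1.004
grasp_force: 0.0
```

```bash
python3 sq.py; python3 hq.py
```

```text
33.3 [ 538.1 -216.3  219.6] [-0.1  0.   0. ] q 5.76 r 118.4 resist closing 0.1 radial -0.1 0.0
scene q mod 2pi 0.657 cost 1.5 48
side q mod 2pi 0.649 cost 2.55 24
```

>>> drive_tool(
  increments=[0,-45,0,0,0,-85,0,0,0,-93,20,0,0,-93,50,0,0,-93,59,0,0,-93,59,0],
  fingers=0.5,
)

```text
clock: 34.15
ee_pos: [441.0, -204.8, 154.2]
ee_rot: [-0.001, 0.746, 0.665, -0.0]
contact_force: [-0.1, -0.1, 0.6]
finger_gap: 0.503
grasp_force: 0.0
```

>>> drive_tool(
  increments=[0,0,0,0,0,0,0,0,0,0,0,0],
  fingers=1,
  force=60,
)

```text
clock: 34.52
ee_pos: [442.2, -205.3, 155.9]
ee_rot: [0.001, 0.746, 0.665, 0.0]
contact_force: [2.1, -0.0, -0.3]
finger_gap: 0.189
grasp_force: 58.4
```

```bash
python3 sq.py; python3 hq.py;python3 -c "
from h import *
crank(6.94,6.4,3,2)"
```

```text
34.525 [ 442.2 -205.3  155.9] [ 2.1 -0.  -0.3] q 0.766 r 54.0 resist closing -1.3 radial -1.7 58.410762548446655
scene q mod 2pi 0.723 cost 1.49 45
side q mod 2pi 0.71 cost 0.63 28
0, 8, -5, 0, 0, 17, -9, 0, 0, 27, -11, 0, 0, 27, -11, 0, 0, 27, -11, 0
```

>>> drive_tool(
  increments=[0,9,-6,0,0,20,-12,0,0,30,-15,0,0,30,-15,0,0,30,-15,0],
)

```text
clock: 35.25
ee_pos: [467.7, -208.2, 169.1]
ee_rot: [-0.004, 0.747, 0.665, -0.003]
contact_force: [-6.6, 0.6, -0.6]
finger_gap: 0.188
grasp_force: 59.4
```

```bash
python3 sq.py; python3 hq.py
```

```text
35.25 [ 467.7 -208.2  169.1] [-6.6  0.6 -0.6] q 0.223 r 53.4 resist closing 6.5 radial 0.8 59.42325711250305
scene q mod 2pi 0.223 cost 1.5 49
side q mod 2pi 0.187 cost 1.28 25
```

>>> drive_tool(
  increments=[0,0,0,0,0,0,0,0,0,0,0,0],
  fingers=0.5,
)

```text
clock: 35.72
ee_pos: [471.8, -208.7, 170.7]
ee_rot: [0.0, 0.747, 0.665, 0.0]
contact_force: [-0.9, 0.0, 0.6]
finger_gap: 0.502
grasp_force: 0.7
```

```bash
python3 sq.py; python3 hq.py
```

```text
35.725 [ 471.8 -208.7  170.7] [-0.9  0.   0.6] q 0.141 r 54.2 resist closing 0.9 radial 0.7 0.7440648972988129
scene q mod 2pi 0.374 cost 1.27 50
side q mod 2pi 0.345 cost 0.61 27
```

>>> drive_tool(
  increments=[0,0,-25,0,0,0,-60,0,0,0,-60,0],
)

```text
clock: 36.2
ee_pos: [474.4, -209.2, 233.8]
ee_rot: [0.004, 0.746, 0.665, 0.002]
contact_force: [0.1, 0.2, -0.3]
finger_gap: 0.502
grasp_force: 0.0
```

```bash
python3 sq.py; python3 hq.py; python3 hq.py
```

```text
36.2 [ 474.4 -209.2  233.8] [ 0.1  0.2 -0.3] q 0.043 r 117.0 resist closing -0.0 radial -0.4 0.0
scene q mod 2pi 0.677 cost 1.57 45
side q mod 2pi 0.687 cost 0.66 25
scene q mod 2pi 0.717 cost 1.91 46
side q mod 2pi 0.672 cost 0.58 27
```

>>> drive_tool(
  increments=[0,-27,0,0,0,-27,40,0,0,-27,66,0,0,-27,71,0,0,-27,71,0],
  fingers=0.6,
)

```text
clock: 37.02
ee_pos: [444.6, -205.4, 159.2]
ee_rot: [-0.0, 0.746, 0.665, 0.0]
contact_force: [0.5, -0.6, -0.4]
finger_gap: 0.397
grasp_force: 0.0
```

>>> drive_tool(
  increments=[0,0,0,0,0,0,0,0,0,0,0,0],
  fingers=1,
  force=30,
)

```text
clock: 37.4
ee_pos: [443.8, -205.6, 159.8]
ee_rot: [-0.0, 0.747, 0.665, -0.001]
contact_force: [-4.8, 1.3, 4.7]
finger_gap: 0.194
grasp_force: 29.5
```

>>> drive_tool(
  increments=[0,6,-4,0,0,10,-7,0,0,10,-7,0,0,10,-7,0],
)

```text
clock: 37.9
ee_pos: [450.5, -206.3, 164.8]
ee_rot: [-0.004, 0.747, 0.665, -0.003]
contact_force: [-8.7, 0.7, 0.9]
finger_gap: 0.2
grasp_force: 29.5
```

```bash
python3 sq.py; python3 hq.py
```

```text
37.9 [ 450.5 -206.3  164.8] [-8.7  0.7  0.9] q 0.548 r 55.9 resist closing 7.0 radial 5.3 29.459177255630493
scene q mod 2pi 0.561 cost 1.72 50
side q mod 2pi 0.528 cost 0.64 23
```

>>> drive_tool(
  increments=[0,0,0,0,0,-2,1,0,0,-2,1,0],
)

```text
clock: 38.38
ee_pos: [450.3, -206.3, 164.7]
ee_rot: [-0.002, 0.747, 0.665, -0.002]
contact_force: [-6.1, 0.4, 1.8]
finger_gap: 0.195
grasp_force: 29.6
```

```bash
python3 sq.py; python3 hq.py
```

```text
38.375 [ 450.3 -206.3  164.7] [-6.1  0.4  1.8] q 0.55 r 56.0 resist closing 4.3 radial 4.7 29.595290422439575
scene q mod 2pi 0.553 cost 1.23 50
side q mod 2pi 0.526 cost 0.66 28
```

>>> drive_tool(
  increments=[0,0,0,0,0,0,0,0,0,0,0,0],
  fingers=0.4,
)

```text
clock: 38.85
ee_pos: [453.4, -206.5, 165.7]
ee_rot: [0.001, 0.746, 0.665, 0.001]
contact_force: [0.6, 0.0, 0.5]
finger_gap: 0.6
grasp_force: 0.0
```

```bash
python3 sq.py; python3 hq.py
```

```text
38.85 [ 453.4 -206.5  165.7] [0.6 0.  0.5] q 0.494 r 55.3 resist closing -0.8 radial 0.2 0.0
scene q mod 2pi 0.711 cost 1.44 45
side q mod 2pi 0.676 cost 0.61 26
```

>>> drive_tool(
  increments=[0,3,-30,0,0,3,-80,0,0,3,-130,0,0,3,-150,0,0,3,-150,0,0,3,-150,0],
)

```text
clock: 39.7
ee_pos: [454.8, -206.7, 314.0]
ee_rot: [-0.001, 0.747, 0.665, -0.0]
contact_force: [-0.8, -0.2, -0.4]
finger_gap: 0.603
grasp_force: 0.0
```

```bash
python3 sq.py; python3 hq.py; python3 prof.py; python3 st.py | tail -1
python3 - <<'E'
from h import *
a=np.load("side2.npz")["c"]; b=cam("side")["color"]; c=np.load("scene2.npz")["c"]; d=cam("scene")["color"]
cv2.imwrite("pics/end.png",np.hstack([cv2.resize(b,(400,250)),cv2.resize(d,(400,250))]))
E
```

```text
39.7 [ 454.8 -206.7  314. ] [-0.8 -0.2 -0.4] q 0.125 r 198.5 resist closing 0.8 radial -0.3 0.0
scene q mod 2pi 0.695 cost 1.59 45
side q mod 2pi 0.668 cost 0.43 25
scene [(-100, 9, 102), (-96, 6, 101), (-92, 7, 101), (-88, 7, 100), (-84, 6, 100), (-80, 9, 100), (-76, 9, 100), (-72, 6, 101), (-68, 13, 105), (-64, 13, 127), (-60, 13, 127), (-56, 11, 128), (-52, 14, 128), (-48, 14, 128), (-44, 10, 128), (-40, 12, 128), (-36, 13, 126), (-32, 18, 130), (-28, 14, 161), (-24, 16, 160), (-20, 20, 159), (-16, 17, 158), (-12, 15, 159), (-8, 20, 160), (-4, 19, 158), (0, 1, 158), (4, 13, 128), (8, 11, 129), (12, 12, 128), (16, 10, 129), (20, 10, 129), (24, 11, 128), (28, 15, 130), (32, 13, 128), (36, 16, 129), (40, 7, 125)]
sleeve 54 [[-36.9, -238.1, 151.9], [-29.8, -220.6, 160.0], [-23.1, -202.8, 166.2]]
side [(-36, 3, 159), (-32, 10, 160), (-28, 19, 160), (-24, 12, 161), (-20, 15, 161), (-16, 15, 161), (-12, 17, 161), (-8, 36, 156), (-4, 131, 145), (0, 34, 135), (4, 18, 128), (8, 12, 129), (12, 16, 128), (16, 19, 128), (20, 16, 129), (24, 21, 128), (28, 8, 129), (32, 20, 129), (36, 87, 115), (40, 85, 115), (44, 15, 98)]
sleeve 27 [[-45.9, -237.4, 157.3], [-39.6, -218.8, 164.5], [-31.1, -204.2, 167.5]]
tube [[-81.0, -29.7, 156.3], [3.5, -15.1, 160.4], [80.4, 0.0, 164.2]]
```

View pics/end.png

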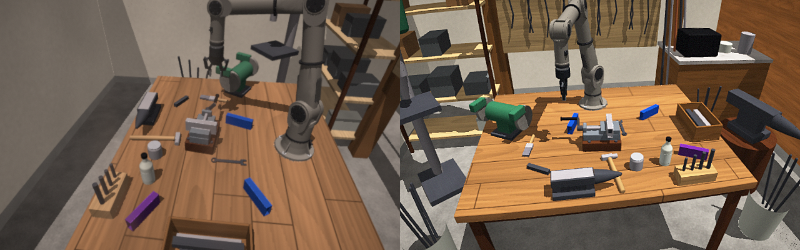

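The final picture shows the tube in the vise, the arm clear of it, and the other items where they were. The tube is seated on the bed, its ends are at about -80 and +80 mm, and the jaw is against it with the free crank at rest.

```bash
python3 -c "
from workcell import *
print(sign_off())"
```

```text
the job is handed in; nothing more can be done
None
```

The tube is on the vise bed, centred and upright between the jaws, and the job is handed in after 39.7 s, but it may not count as held firmly: every time I let go, the crank sprang back to about 0.5 rad past contact, leaving an estimated 40–50 N of squeeze (worked out from the crank angle, not measured), and while tightening the wrist force once reached about 104 N (limit 120 N).

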